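# Seat the eyelets in a sandal sole by fingertip

## Robot

A 6-joint arm with a two-finger parallel gripper is mounted at the origin on the work surface. World frame = base frame: x ahead of the robot, y to its left, z up, the work surface at z = 0. Lengths are in mm, angles in rad, forces in N, time in s.
With the tool pointing down it reaches from about 350 to 875 mm from the base axis. Payload 4.2 kg.
Tool frame: the origin (TCP) lies midway between the tips of the shut fingers; the grasp point (between the pads) lies 19 mm behind it; z points along the fingers, y is the line along which they close (so a half turn about z gives the same grasp; the last joint's range is limited). The gripper opens to 85 mm and grips with 20 to 120 N. Pads are 22 mm wide; open, the fingers measure 114 mm over their backs; the gripper's body (76 mm by 85 mm) begins 54 mm behind the grasp point. The pads swing forward as they close: fully open they stand 13 mm farther back than shut.
Start: joints at [-1.013, 0.385, 0.008, 0, -1.194, -0.259], TCP at [183.999, -597.28, 195.312] pointing down, gripper open.
Joint ranges: [-3.14, 3.14], [-1.21, 2.06], [-1.07, 1.41], [-3.16, 2.05], [-2.99, -0.16], [-3.1, 3.1]. Speed limits (rad/s): [2.79, 2.79, 3.14, 3.14, 3.14, 3.14].

## Interface

Orientations are given as a unit quaternion [x, y, z, w].
In Python, from bench import arm gives the robot as it stands.
- The arm moves only by the tool send_rows, never from a script. Its argument "targets" is a list of rows, each an object of numbers: "gripper": the gripper command: -1 is fully open, 1 is shut, values between are in proportion; "x", "y", "z": the shift along the tool's x, y, z in cm; "ax", "ay", "az": the turn, a rotation vector about the tool's x, y, z in degrees. A call has 1 to 5 rows; each row shifts and turns the commanded pose from where the row before left it, along the tool's axes as they then stand; what a row does not reach is not made up. A row lasts 1/12 s, in which the tool goes at most 41.7 mm and 7.16 degrees, less where a joint would pass 70% of its speed; a pose out of reach is approached as far as the arm can. A call is refused whole if a number of a shift passes 4.17 or a number of a turn 7.16, either way. A call with a gripper value outside its range is refused whole. The fingers move at their own pace and stop on an object; the grip force is fixed at half the most. Time passes only in rows, so rows that do not move let the fingers close. It gives the time, the measured TCP pose, the force, the opening and the grip force at its end, in the units of the state.
- arm.read_state(): the state, without advancing time (a new reading comes with each control period).
- arm.get_image(name): name is "scene" or "top" or "wrist"; returns (picture, depth): 420x560x3 uint8, red, green, blue; 420x560 float32, mm along the optical axis (not along the pixel's ray), 0 where there is no reading.
- arm.camera_model(name): a dict with "fx", "fy", "cx", "cy" (pixels), "cam_to_world" (4x4, takes a point from camera to world coordinates). Camera axes: x right, y down, z forward; pixel columns grow to the right and rows downward; lengths in mm; the calibration is good to about 2 mm. A picture is of the moment at which its call begins: read the wrist's pose just before it. camera_model takes no time and is no camera call; for the wrist camera it gives the pose at the moment of the call.
- arm.job_done(): hands the job in; it is judged then, once.
Trained networks look in the newest picture that a camera, given by its name, has taken for a name from the list of things; names that differ only in an ending like _2 or _b are one class to them, and where a whole thing is asked for, a point or a joint stands for the part that bears it (a point fixed in the world has none). Each returns a list of dicts, best first, with "score" (0 to 1); they miss things now and then, are a little off and sometimes report something else, mostly with a low value. They report only what shows in the picture. A call takes as long as a camera call.
- arm.boxes_of(camera, thing): "rect" ([left, top, width, height] in pixels, round what is visible of it).
The state is a dict: "clock": time; "joints": joint angles; "joint_vel": joint speeds; "joint_efforts": joint torques, N m; "position": TCP position; "ee_rot": TCP orientation; "contact_force": force on the tool from outside, world axes, zero at the start; "wrist_torque": the same for the moment, N m; "gripper_width": finger opening in mm; "grasp_force": force on a finger pad.
Only numpy, scipy, OpenCV 4.12 (cv2) and the standard library are available. Lean on these libraries where they do the work, as an engineer would, in place of code of your own. Each camera call takes 0.05 s, during which the arm holds its last target. There are 200 camera calls.

## Task

The three brass eyelets of the sandal sole on the punching board still stand a little proud in their holes. With the fingertips, press each one lightly straight down until its flange sits flush on the leather: first the one at the toe, then the one on the hollowed inner (arch) side, last the one on the outer side. The sole stays lying where it is, not picked up or shifted, and everything else on the bench is left undisturbed.

Things in the scene. Friction and masses are not known exactly. Their poses are not given: they have to be found in the camera images.
- sole: the work: flat stiff tan leather insole, left foot, 258 mm long, 92 mm wide at the ball, 63 at the heel, 6 thick, 150 g, loose on the board at any yaw. Origin: underside, 162 mm ahead of the back of the heel; x towards the toe, y to the outer side; the inner (-y) side is deeply hollowed. Eyelets at (0.050, -0.012) toe, (-0.050, -0.014) inner, (-0.050, 0.025) outer
- sole_toe_end (a point): point on the upper face of the sole at the tip of the toe (the wide end)
- sole_heel_end (a point): point on the upper face of the sole at the back of the heel (the narrow end)
- toe_eyelet_top (a point): middle of the top face of the toe eyelet, alone near the wide end, 45 mm from the tip of the toe: a round brass eyelet with a flange 16 mm across and 2.5 mm thick, with a dark 9 mm bore. As found, this point is 5.5 to 6.5 mm above the leather; pressed home it is 2.5 mm above it
- inner_eyelet_top (a point): middle of the top face of the inner eyelet, behind the ball, close to the hollowed edge of the arch: a round brass eyelet with a flange 16 mm across and 2.5 mm thick, with a dark 9 mm bore. As found, this point is 5.5 to 6.5 mm above the leather; pressed home it is 2.5 mm above it
- outer_eyelet_top (a point): middle of the top face of the outer eyelet, beside the inner one (39 mm from it), near the outer edge: a round brass eyelet with a flange 16 mm across and 2.5 mm thick, with a dark 9 mm bore. As found, this point is 5.5 to 6.5 mm above the leather; pressed home it is 2.5 mm above it
- toe_eyelet (a joint): how far the toe eyelet has been pushed down, in m: 0 to 0.001 as found, 0.004 when its flange sits on the leather. It slides stiffly (3 to 4 N to move it), then comes up firmly against the leather (which gives under 1 mm at 6 N), and stays where it is left
- inner_eyelet (a joint): how far the inner eyelet has been pushed down, in m: 0 to 0.001 as found, 0.004 when its flange sits on the leather. It slides stiffly (3 to 4 N to move it), then comes up firmly against the leather (which gives under 1 mm at 6 N), and stays where it is left
- outer_eyelet (a joint): how far the outer eyelet has been pushed down, in m: 0 to 0.001 as found, 0.004 when its flange sits on the leather. It slides stiffly (3 to 4 N to move it), then comes up firmly against the leather (which gives under 1 mm at 6 N), and stays where it is left
- board: fixed plastic punching board 440 x 600 mm (x by y), 10 mm thick, on which the sole lies. Origin: centre of its underside on the table
- awl: bystander: awl lying beside the outer edge of the sole, 149 mm long, wooden handle 29 mm thick. Origin: on the board under the front end of its handle; x towards the point
- tin: bystander: round open tin of spare eyelets, 64 mm across, 19 mm high, on the arch side of the sole. Origin: centre of its underside
- anvil: bystander: small round steel setting die, 32 mm across, 14 mm high, on the inner side of the toe. Origin: centre of its underside
- glue_pot: bystander: square off-white glue pot, 90 mm wide, 87 mm high, with a blue brush handle standing up to 175 mm. Origin: centre of its underside
- bottle: bystander: green bottle 72 mm across, 235 mm high. Origin: centre of its underside
- hammer: bystander: hammer lying on the table, 260 mm long, 26 mm high. Origin: under its middle; x towards the head
- blank_sole: bystander: smaller bare insole (237 mm long, 6 mm thick), for a right foot, without eyelets. Origin: on its underside near the middle; x towards the toe

How it is judged (in metres and radians):
On the way, in this order (a step that is already met when the one before it is completed fails the run):
1. the toe eyelet is pressed home (value of joint toe_eyelet above 0.003 m), for 0.05 s.
2. the inner eyelet is pressed home (value of joint inner_eyelet above 0.003 m), for 0.05 s.
3. the outer eyelet is pressed home (value of joint outer_eyelet above 0.003 m), for 0.05 s.
At the end, for the whole second after the job is handed in: all three eyelets are at least 3 mm down of their 4 mm, the sole lies flat and at rest within 15 mm of where it was found (its ends within 20 mm), and every other loose thing is within 30 mm of where it stood (value of joint each of toe_eyelet, inner_eyelet, outer_eyelet above 0.003 m and distance of sole from where it was at the start of the episode below 0.015 m and distance of each of sole_toe_end, sole_heel_end from where it was at the start of the episode below 0.02 m and angle between sole's own z axis and vertical below 0.05 rad and linear speed of sole below 0.02 m/s and distance of each of awl, tin, anvil, glue_pot, bottle, hammer, blank_sole from where it was at the start of the episode below 0.03 m); the robot touches nothing.
It fails at once if the sole is pressed harder than 30 N (contact force between the fingers and sole above 30 N).
It fails at once if the sole is pushed with some other part of the arm than the fingers (contact force between the arm and sole above 2 N).
It fails at once if the sole is lifted or tipped up (height (world z) of sole above 0.02 m or angle between sole's own z axis and vertical above 0.15 rad).
It fails at once if the sole is shifted by more than 30 mm (distance of sole from where it was at the start of the episode above 0.03 m).
It fails at once if another thing on the bench is moved by more than 30 mm (distance of any of awl, tin, anvil, glue_pot, bottle, hammer, blank_sole from where it was at the start of the episode above 0.03 m).
It also fails if it takes over 38 s, if anything falls off the work surface, if the arm or the gripper's body presses on something with over 40 N, if the wrist force passes 120 N, or if a joint passes its speed limit or range.

## Working session

There is one attempt and no reset: what is moved stays moved. The work goes in short steps, Python scripts to look and compute and a tool call to move; the robot and the scene stay as the last step left them, time stands still between calls to the robot, and variables do not carry over. Pictures are saved under pics/ and viewed, at most 10 in all, crops included, and the job is handed in when it is done.

Besides the shell and the picture viewer there is one more tool, called after "Request:" as name(argument=value, ...) on one line, values as JSON. send_rows: Moves the arm, as the interface text tells. Its arguments: {"type":"object","properties":{"targets":{"type":"array"}},"required":["targets"]}

```bash
mkdir -p pics; cat > h.py <<'E'
from bench import arm
import numpy as np, cv2
from scipy.spatial.transform import Rotation as R
def px2w(m,u,v,d):
    p=np.array([(u-m["cx"])/m["fx"]*d,(v-m["cy"])/m["fy"]*d,d,1]); return (np.array(m["cam_to_world"])@p)[:3]
def look(cam,things,save=None):
    m=arm.camera_model(cam); im,d=arm.get_image(cam)
    if save: cv2.imwrite(save,im[:,:,::-1])
    for t in things:
        for b in arm.boxes_of(cam,t)[:2]:
            l,tp,w,h=b["rect"]; u,v=l+w/2,tp+h/2
            rr=d[int(tp):int(tp+h)+1,int(l):int(l+w)+1]; dd=np.median(rr[rr>0])
            print(t,round(b["score"],2),np.round(b["rect"],1),np.round(px2w(m,u,v,dd),1))
    return m,im,d
E
python3 - <<'E'
from h import *
m,im,d=look("top",["sole","toe_eyelet_top","inner_eyelet_top","outer_eyelet_top","sole_toe_end","awl","tin","anvil","glue_pot","bottle","hammer","blank_sole"],"pics/top.png")
s=arm.read_state();print(s)
E
```

```text
sole 0.93 [236.8 177.5  78.6  74.4] [536.6 -12.8  13.3]
sole_toe_end 0.78 [234.9 177.5  80.9  74.9] [536.  -10.8  13.3]
awl 0.79 [240.1 233.3  35.2  33.3] [445.5  36.9  11.2]
tin 0.74 [295.4 189.7  20.7  22.8] [570.8 -91.   14.2]
tin 0.6 [236.  177.9  75.8  75.1] [534.7  -7.   13.4]
glue_pot 0.81 [ 80.9 208.8  45.7  42. ] [502.5 418.3  77.7]
bottle 0.81 [ 55.7 168.   53.9  35.7] [611.4 465.1  96.3]
hammer 0.9 [ 92.5 298.4 102.6  37.9] [275.9 336.2   3.7]
blank_sole 0.97 [424.7 209.3  32.2  93.3] [ 421.3 -441.6    3.7]
{'clock': 0.65, 'joints': array([-1.01340305e+00,  3.84640452e-01,  7.90436122e-03, -7.05258412e-06,
       -1.19403624e+00, -2.58644244e-01]), 'joint_vel': array([ 0.00075486,  0.00188004,  0.00087768, -0.00070039,  0.00134768,
        0.00122331]), 'joint_efforts': array([ 1.59145575e-04, -3.91895950e+01,  1.88559240e+01,  4.18940350e+00,
       -3.28629430e-04, -1.80005216e-06]), 'position': array([ 183.99265039, -597.2688019 ,  195.3487179 ]), 'ee_rot': array([-1.48818358e-01,  9.88864549e-01, -9.71212733e-06,  7.77056366e-06]), 'contact_force': array([-0.2604431 , -0.05524661, -0.14462266]), 'wrist_torque': array([-0.04321326, -0.00499305, -0.01056701]), 'grasp_force': 0.0, 'gripper_width': 85.62000740722506}
```

View pics/top.png

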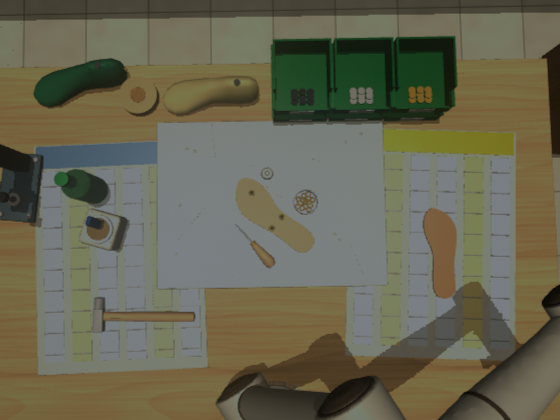

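The top view shows the sole with its toe at upper left: toe eyelet near (252,191), inner near (282,216), outer near (272,228). The tin is at (305,202), the anvil at (267,173) and the awl at (258,250).

```bash
python3 - <<'E'
from h import *
m=arm.camera_model("top"); im,d=arm.get_image("top")
for u,v in [(252,191),(282,216),(272,228)]:
    print(np.round(px2w(m,u,v,np.median(d[v-2:v+3,u-2:u+3])),1))
w=arm.camera_model("wrist"); s=arm.read_state()
T=np.eye(4);T[:3,:3]=R.from_quat(s["ee_rot"]).as_matrix();T[:3,3]=s["position"]
print(np.round(np.linalg.inv(T)@np.array(w["cam_to_world"]),2),w["fx"])
Rm=T[:3,:3]; print(np.round(Rm,3)); print(Rm.T@(np.array([500,-20,170])-s["position"]))
E
```

```text
[599.2  49.   20.6]
[532.4 -28.   21. ]
[501.7  -1.4  19.9]
[[  -0.     -0.95   -0.3    77.9 ]
 [   1.     -0.      0.     -0.33]
 [  -0.     -0.3     0.95 -178.65]
 [   0.      0.      0.      1.  ]] 317.84452380548544
[[-0.956 -0.294  0.   ]
 [-0.294  0.956 -0.   ]
 [-0.    -0.    -1.   ]]
[-471.94133589  458.68379143   25.32552718]
```

Request:
send_rows(targets=[{"gripper": 1,"x": -2.9,"y": 2.58,"z": 0},{"gripper": 1,"x": -2.9,"y": 2.58,"z": 0},{"gripper": 1,"x": -2.9,"y": 2.58,"z": 0},{"gripper": 1,"x": -2.9,"y": 2.58,"z": 0},{"gripper": 1,"x": -2.9,"y": 2.58,"z": 0}])

```text
$.targets[0]: bad value
```

Request:
send_rows(targets=[{"gripper": 1,"x": -2.9,"y": 2.58,"z": 0},{"gripper": 1,"x": -2.9,"y": 2.58,"z": 0},{"gripper": 1,"x": -2.9,"y": 2.58,"z": 0},{"gripper": 1,"x": -2.9,"y": 2.58,"z": 0},{"gripper": 1,"x": -2.9,"y": 2.58,"z": 0}])

```text
$.targets[0]: bad value
```

Request:
send_rows(targets=[{"gripper": 1,"x": -2.9,"y": 2.58,"z": 0.6},{"gripper": 1,"x": -2.9,"y": 2.58,"z": 0.6},{"gripper": 1,"x": -2.9,"y": 2.58,"z": 0.6},{"gripper": 1,"x": -2.9,"y": 2.58,"z": 0.6},{"gripper": 1,"x": -2.9,"y": 2.58,"z": 0.6}])

```text
$.targets[0]: bad value
```

Request:
send_rows(targets=[{"gripper": 1,"x": -2.9,"y": 2.58,"z": 0.6},{"gripper": 1,"x": -2.9,"y": 2.58,"z": 0.6},{"gripper": 1,"x": -2.9,"y": 2.58,"z": 0.6},{"gripper": 1},{"gripper": 1}])

```text
$.targets[0]: bad value
```

```bash
python3 - <<'E'
from h import *
m,im,d=look("wrist",["toe_eyelet_top","inner_eyelet_top","outer_eyelet_top","sole","anvil","tin","awl"],"pics/w1.png")
s=arm.read_state();print({k:s[k] for k in("clock","position","ee_rot","contact_force","gripper_width")})
np.savez("w1.npz",d=d,**{k:np.array(v) for k,v in m.items()},im=im)
E
```

```text
{'clock': 1.1, 'position': array([ 184.00255441, -597.26488914,  195.3158761 ]), 'ee_rot': array([-1.48832996e-01,  9.88862346e-01,  3.95269512e-06,  4.69356827e-06]), 'contact_force': array([-0.29713304,  0.31203135, -0.35947198]), 'gripper_width': 85.13240086569432}
```

View pics/w1.png

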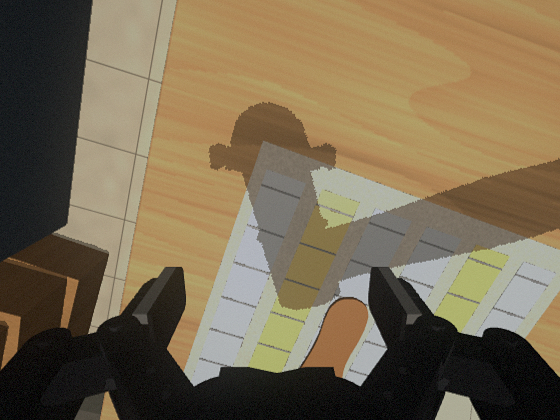

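The rows were refused and the arm hasn't moved: the wrist picture still shows the blank sole's end near (335,335), between the open fingers. Each row probably needs every key.

Request:
send_rows(targets=[{"gripper": 1,"x": -2.9,"y": 2.58,"z": 0,"ax": 0,"ay": 0,"az": 0},{"gripper": 1,"x": -2.9,"y": 2.58,"z": 0,"ax": 0,"ay": 0,"az": 0},{"gripper": 1,"x": -2.9,"y": 2.58,"z": 0,"ax": 0,"ay": 0,"az": 0},{"gripper": 1,"x": -2.9,"y": 2.58,"z": 0,"ax": 0,"ay": 0,"az": 0},{"gripper": 1,"x": -2.9,"y": 2.58,"z": 0,"ax": 0,"ay": 0,"az": 0}])

```text
clock: 1.52
position: [285.1, -429.8, 195.4]
ee_rot: [-0.149, 0.989, -0.0, 0.0]
contact_force: [0.3, -0.1, 0.7]
gripper_width: 25.4
grasp_force: 0.0
```

Request:
send_rows(targets=[{"gripper": 1,"x": -2.9,"y": 2.58,"z": 0,"ax": 0,"ay": 0,"az": 0},{"gripper": 1,"x": -2.9,"y": 2.58,"z": 0,"ax": 0,"ay": 0,"az": 0},{"gripper": 1,"x": -2.9,"y": 2.58,"z": 0,"ax": 0,"ay": 0,"az": 0},{"gripper": 1,"x": -2.9,"y": 2.58,"z": 0,"ax": 0,"ay": 0,"az": 0},{"gripper": 1,"x": -2.9,"y": 2.58,"z": 0,"ax": 0,"ay": 0,"az": 0}])

```text
clock: 1.93
position: [385.9, -263.6, 195.7]
ee_rot: [-0.149, 0.989, -0.0, 0.0]
contact_force: [1.3, 0.1, -0.8]
gripper_width: -0.1
grasp_force: 0.0
```

Request:
send_rows(targets=[{"gripper": 1,"x": -2.9,"y": 2.58,"z": 0.6,"ax": 0,"ay": 0,"az": 0},{"gripper": 1,"x": -2.9,"y": 2.58,"z": 0.6,"ax": 0,"ay": 0,"az": 0},{"gripper": 1,"x": -2.9,"y": 2.58,"z": 0.6,"ax": 0,"ay": 0,"az": 0},{"gripper": 1,"x": -2.9,"y": 2.58,"z": 0.6,"ax": 0,"ay": 0,"az": 0},{"gripper": 1,"x": -2.9,"y": 2.58,"z": 0.6,"ax": 0,"ay": 0,"az": 0}])

```text
clock: 2.35
position: [486.6, -97.5, 165.5]
ee_rot: [-0.149, 0.989, -0.0, 0.001]
contact_force: [-0.2, -0.6, 0.4]
gripper_width: -0.1
grasp_force: 0.0
```

Request:
send_rows(targets=[{"gripper": 1,"x": -2.9,"y": 2.58,"z": 0.6,"ax": 0,"ay": 0,"az": 0},{"gripper": 1,"x": -2.9,"y": 2.58,"z": 0.6,"ax": 0,"ay": 0,"az": 0},{"gripper": 1,"x": -2.9,"y": 2.58,"z": 0.6,"ax": 0,"ay": 0,"az": 0},{"gripper": 1,"x": 0,"y": 0,"z": 0,"ax": 0,"ay": 0,"az": 0},{"gripper": 1,"x": 0,"y": 0,"z": 0,"ax": 0,"ay": 0,"az": 0}])

```text
clock: 2.77
position: [546.7, 1.8, 146.5]
ee_rot: [-0.15, 0.989, -0.0, -0.001]
contact_force: [-0.7, -0.1, 0.6]
gripper_width: -0.1
grasp_force: 0.0
```

```bash
python3 - <<'E'
from h import *
m,im,d=look("wrist",["toe_eyelet_top","inner_eyelet_top","outer_eyelet_top","sole","anvil","tin","awl"],"pics/w2.png")
s=arm.read_state();print({k:s[k] for k in("clock","position","ee_rot","contact_force","gripper_width")})
np.savez("w2.npz",d=d,im=im,**{k:np.array(v) for k,v in m.items()})
E
```

```text
toe_eyelet_top 0.63 [298.5 242.5  14.7  15.7] [600.4  51.   20.1]
inner_eyelet_top 0.59 [245.9 161.   12.6  15.2] [533.7 -26.7  20.1]
outer_eyelet_top 0.69 [278.7 136.6  17.   19.1] [503.2  -0.9  19.4]
outer_eyelet_top 0.17 [182.3  46.5 172.1 234.7] [525.3 -13.   16.3]
sole 0.72 [278.8 143.2  16.2  12.9] [ 5.063e+02 -2.000e-01  2.050e+01]
sole 0.7 [180.5  45.9 173.3 237.9] [526.5 -13.9  16.7]
tin 0.72 [142.7 151.7  69.8  68.3] [573.1 -93.   16.5]
awl 0.75 [311.2  31.2  63.3 156.9] [456.2  38.9  13.7]
awl 0.4 [279.1 139.7  16.6  15.3] [ 5.041e+02 -4.000e-01  2.020e+01]
{'clock': 3.1667, 'position': array([545.94000114,  -0.64328473, 147.77405814]), 'ee_rot': array([-1.48193114e-01,  9.88958379e-01,  3.82478504e-05,  3.53578049e-04]), 'contact_force': array([ 0.35165205, -0.96427874, -0.70044008]), 'gripper_width': 0.22422593830486154}
```

View pics/w2.png

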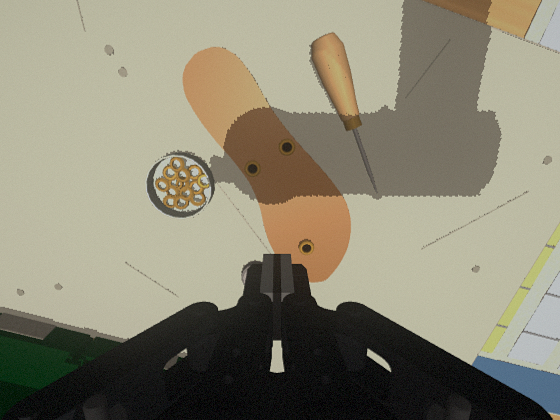

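The wrist view shows the toe eyelet at (306,248), inner at (252,168) and outer at (287,147), matching the detections. I'll fit the known eyelet layout to these.

```bash
python3 - <<'E'
from h import *
f=np.load("w2.npz"); M=f["cam_to_world"]; g=cv2.cvtColor(f["im"],cv2.COLOR_RGB2GRAY).astype(float)
P=[]
for u,v in [(306,248),(252,168),(287,147)]:
    p=g[v-9:v+10,u-9:u+10]; w=p<0.5*(p.min()+np.median(p)); n,l,st,c=cv2.connectedComponentsWithStats(w.astype(np.uint8)); i=1+np.argmax(st[1:,4]); uv=c[i]+[u-9,v-9]
    r=M[:3,:3]@np.array([(uv[0]-f["cx"])/f["fx"],(uv[1]-f["cy"])/f["fy"],1]); q=M[:3,3]+r*(22-M[2,3])/r[2]
    dd=f["d"][v-8:v+9,u-8:u+9]; print(uv,st[i],q,"topz",px2w({k:f[k] for k in("fx","fy","cx","cy","cam_to_world")},*uv,dd[dd>0].min())[2]); P.append(q)
P=np.array(P)[:,:2]; L=np.array([[50,-12],[-50,-14],[-50,25]])
a=P-P.mean(0);b=L-L.mean(0); th=np.arctan2((b[:,0]*a[:,1]-b[:,1]*a[:,0]).sum(),(a*b).sum()); c,s=np.cos(th),np.sin(th)
Q=b@np.array([[c,s],[-s,c]])+P.mean(0); print(np.degrees(th),Q,P-Q)
st=arm.read_state();Rm=R.from_quat(st["ee_rot"]).as_matrix()
for q in Q: print((Rm.T@(np.r_[q,22]-st["position"])/10).round(2))
E
```

```text
[306.19642857 247.82142857] [ 5  5  9  8 56] [596.77901574  49.97935219  22.        ] topz 24.767417726732617
[252.04411765 168.17647059] [ 5  5  9  9 68] [532.93810948 -26.96131934  22.        ] topz 23.933974101979516
[286.5        146.83783784] [ 4  5 10  9 74] [503.75720492  -1.50402157  22.        ] topz 24.82537390392804
49.20034642855551 [[596.88416692  50.01475054]
 [533.05656224 -26.99198216]
 [503.53360099  -1.50875711]] [[-0.10515117 -0.03539835]
 [-0.11845276  0.03066282]
 [ 0.22360393  0.00473553]]
[-6.35  3.35 12.58]
[ 2.01 -2.14 12.58]
[ 4.09  1.16 12.57]
```

Request:
send_rows(targets=[{"gripper": 1,"x": -2.1,"y": 1.1,"z": 2.5,"ax": 0,"ay": 0,"az": 0},{"gripper": 1,"x": -2.1,"y": 1.1,"z": 2.5,"ax": 0,"ay": 0,"az": 0},{"gripper": 1,"x": -2.15,"y": 1.15,"z": 2.5,"ax": 0,"ay": 0,"az": 0},{"gripper": 1,"x": 0,"y": 0,"z": 3,"ax": 0,"ay": 0,"az": 0},{"gripper": 1,"x": 0,"y": 0,"z": 0,"ax": 0,"ay": 0,"az": 0}])

```text
clock: 3.58
position: [592.9, 50.2, 36.3]
ee_rot: [-0.148, 0.989, -0.0, -0.006]
contact_force: [-2.1, -0.3, -0.5]
gripper_width: -0.1
grasp_force: 0.0
```

Request:
send_rows(targets=[{"gripper": 1,"x": 0,"y": 0,"z": 0,"ax": 0,"ay": 0,"az": 0},{"gripper": 1,"x": 0,"y": 0,"z": 0,"ax": 0,"ay": 0,"az": 0}])

```text
clock: 3.75
position: [597.7, 50.4, 43.9]
ee_rot: [-0.149, 0.989, -0.0, 0.001]
contact_force: [-0.3, -0.6, 0.7]
gripper_width: 0.1
grasp_force: 0.0
```

```bash
python3 - <<'E'
from h import *
m,im,d=look("wrist",["toe_eyelet_top","inner_eyelet_top","outer_eyelet_top"],"pics/w3.png")
s=arm.read_state();print({k:s[k] for k in("clock","position","ee_rot","contact_force","gripper_width")})
E
```

```text
toe_eyelet_top 0.85 [265.5 217.8  22.2  21.7] [598.9  50.8  20.6]
inner_eyelet_top 0.84 [175.5  80.7  21.3  29. ] [533.  -26.4  19.7]
outer_eyelet_top 0.78 [227.1  42.3  25.2  28.4] [503.1  -1.1  19.8]
{'clock': 3.95, 'position': array([597.92148567,  50.83377262,  44.49830226]), 'ee_rot': array([-1.48635010e-01,  9.88890338e-01,  2.94666571e-04,  1.85651488e-03]), 'contact_force': array([ 0.31228888, -0.17850441,  0.33398147]), 'gripper_width': 0.007120387151167568}
```

View pics/w3.png

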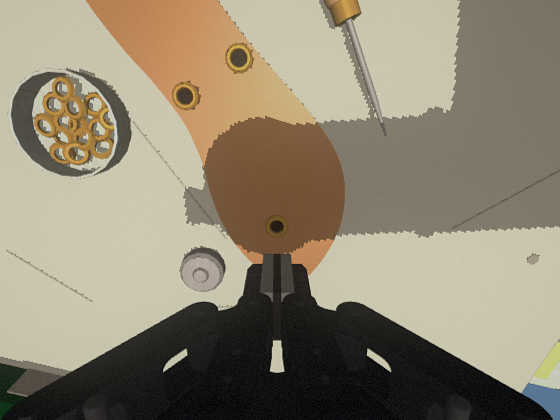

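The eyelet at (277,227) sits directly beneath and in line with the fingertips, about 1 mm off. I'll descend slowly.

Request:
send_rows(targets=[{"gripper": 1,"x": 0,"y": 0,"z": 0.5,"ax": 0,"ay": 0,"az": 0},{"gripper": 1,"x": 0,"y": 0,"z": 0.5,"ax": 0,"ay": 0,"az": 0},{"gripper": 1,"x": 0,"y": 0,"z": 0.4,"ax": 0,"ay": 0,"az": 0},{"gripper": 1,"x": 0,"y": 0,"z": 0.2,"ax": 0,"ay": 0,"az": 0},{"gripper": 1,"x": 0,"y": 0,"z": 0,"ax": 0,"ay": 0,"az": 0}])

```text
clock: 4.37
position: [596.4, 50.7, 25.4]
ee_rot: [-0.149, 0.989, -0.0, -0.001]
contact_force: [-0.5, -0.0, -0.3]
gripper_width: -0.1
grasp_force: 0.0
```

Request:
send_rows(targets=[{"gripper": 1,"x": 0,"y": 0,"z": 0.1,"ax": 0,"ay": 0,"az": 0},{"gripper": 1,"x": 0,"y": 0,"z": 0.1,"ax": 0,"ay": 0,"az": 0},{"gripper": 1,"x": 0,"y": 0,"z": 0.1,"ax": 0,"ay": 0,"az": 0},{"gripper": 1,"x": 0,"y": 0,"z": 0,"ax": 0,"ay": 0,"az": 0}])

```text
clock: 4.7
position: [596.9, 50.9, 23.1]
ee_rot: [-0.149, 0.989, -0.0, -0.0]
contact_force: [-0.8, -0.7, 0.0]
gripper_width: 0.2
grasp_force: 0.0
```

Request:
send_rows(targets=[{"gripper": 1,"x": 0,"y": 0,"z": 0.1,"ax": 0,"ay": 0,"az": 0},{"gripper": 1,"x": 0,"y": 0,"z": 0.1,"ax": 0,"ay": 0,"az": 0},{"gripper": 1,"x": 0,"y": 0,"z": 0,"ax": 0,"ay": 0,"az": 0}])

```text
clock: 4.95
position: [596.8, 50.9, 21.1]
ee_rot: [-0.149, 0.989, -0.0, -0.0]
contact_force: [-0.7, 0.0, 0.2]
gripper_width: -0.1
grasp_force: 0.0
```

Request:
send_rows(targets=[{"gripper": 1,"x": 0,"y": 0,"z": 0.1,"ax": 0,"ay": 0,"az": 0},{"gripper": 1,"x": 0,"y": 0,"z": 0,"ax": 0,"ay": 0,"az": 0}])

```text
clock: 5.12
position: [596.9, 50.9, 20.1]
ee_rot: [-0.149, 0.989, -0.0, -0.0]
contact_force: [-0.3, -0.3, -0.0]
gripper_width: 0.2
grasp_force: 0.0
```

Request:
send_rows(targets=[{"gripper": 1,"x": 0,"y": 0,"z": 0.1,"ax": 0,"ay": 0,"az": 0},{"gripper": 1,"x": 0,"y": 0,"z": 0,"ax": 0,"ay": 0,"az": 0}])

```text
clock: 5.28
position: [596.9, 50.9, 19.2]
ee_rot: [-0.149, 0.989, 0.0, -0.0]
contact_force: [0.2, 0.6, -0.4]
gripper_width: -0.2
grasp_force: 0.0
```

Request:
send_rows(targets=[{"gripper": 1,"x": 0,"y": 0,"z": 0.05,"ax": 0,"ay": 0,"az": 0},{"gripper": 1,"x": 0,"y": 0,"z": 0,"ax": 0,"ay": 0,"az": 0}])

```text
clock: 5.45
position: [597.0, 50.9, 18.7]
ee_rot: [-0.149, 0.989, -0.0, -0.0]
contact_force: [0.3, -0.2, -0.5]
gripper_width: -0.1
grasp_force: 0.0
```

```bash
python3 - <<'E'
from h import *
m,im,d=look("wrist",["toe_eyelet_top"])
c=im[150:310,180:380]
cv2.imwrite("pics/w4.png",cv2.resize(c,None,fx=4,fy=3.7,interpolation=cv2.INTER_CUBIC)[:,:,::-1])
ds=d[215:275:6,277]; print(ds, [px2w(m,277,v,d[v,277]).round(1) for v in (205,215,225,235,245,255,265)])
s=arm.read_state();print(s["position"],s["contact_force"],s["joint_efforts"])
E
```

```text
toe_eyelet_top 0.73 [265.2 232.7  22.1  24.9] [598.7  51.2  21.4]
toe_eyelet_top 0.61 [340.7   0.7  59.1 138. ] [489.6  70.6  11.8]
[191.99316 191.10986 193.0115  189.95615 193.23985 192.68646 193.11346
 148.83359 143.26352 137.34818] [array([576.1,  44.7,  15.4]), array([582. ,  46.5,  15.8]), array([587.5,  48.2,  17.6]), array([591.9,  49.6,  22.2]), array([598.8,  51.7,  20.6]), array([586.4,  47.8,  60.8]), array([586.9,  47.9,  69.8])]
[596.98209111  50.90919355  18.80613564] [ 0.23985757 -0.47642704  0.0910657 ] [-4.57935348e-04 -4.11345613e+01  1.42982313e+01  3.17629583e+00
 -8.00901762e-04 -2.76612909e-06]
```

View pics/w4.png

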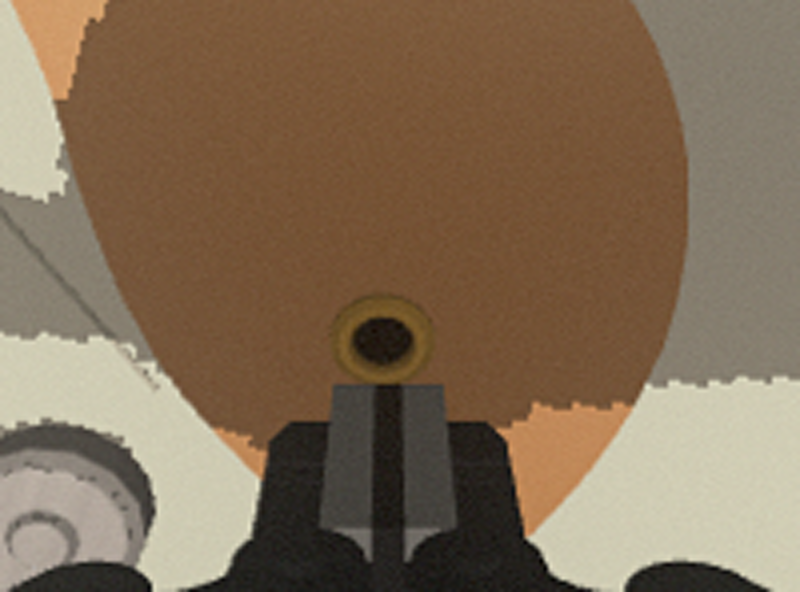

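The eyelet at about (276,243) is in full view where the TCP should be. The visible finger edge at row 254 has depth 149 mm, which puts it near z = 60. I'll check the real tip height from the side.

```bash
python3 - <<'E'
from h import *
m=arm.camera_model("scene"); im,d=arm.get_image("scene")
M=np.array(m["cam_to_world"]); 
def pr(p):
    c=np.linalg.inv(M)@np.r_[p,1]; return c[0]/c[2]*m["fx"]+m["cx"],c[1]/c[2]*m["fy"]+m["cy"],c[2]
s=arm.read_state()["position"]; u,v,z=pr(s); print(u,v,z,pr(s+[0,0,40]),M[:3,3])
u,v=int(u),int(v); x0,y0=u-60,v-70
cv2.imwrite("pics/s1.png",cv2.resize(im[y0:y0+110,x0:x0+120],None,fx=5,fy=5,interpolation=cv2.INTER_CUBIC)[:,:,::-1])
for vv in range(v-30,v+10,3): print(vv,px2w(m,u,vv,d[vv,u]).round(1))
E
```

```text
284.8287085945883 235.2471525001061 1280.9226592463829 (np.float64(285.06630181053447), np.float64(228.4018586356806), np.float64(1248.641232733184)) [1290.8705692   124.16180684 1095.56131793]
205 [634.3  49.6 229.7]
208 [633.7  49.8 215.1]
211 [633.2  50.  200.2]
214 [633.8  50.3 186.6]
217 [618.1  48.8 149.9]
220 [615.5  48.8 130.8]
223 [610.3  48.5 107.5]
226 [606.1  48.3  85. ]
229 [609.2  48.9  72.9]
232 [583.1  46.3  16.2]
235 [597.6  48.2  20.5]
238 [605.1  49.4  14.4]
241 [619.1  51.2  18.5]
244 [627.9  52.5  14.6]
```

View pics/s1.png

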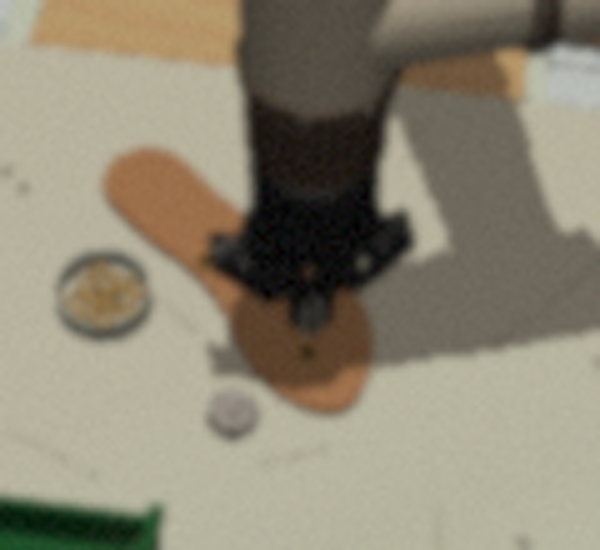

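The side view confirms it. The finger's far face ends at about (609, 49, 70), in the crop at (310,315), with the toe eyelet below it in the open at (305,350). The real tips therefore sit about 42 mm above the reported TCP, so I expect contact near a reported z of -20. I'll go down with force checks.

Request:
send_rows(targets=[{"gripper": 1,"x": 0,"y": 0,"z": 0.6,"ax": 0,"ay": 0,"az": 0},{"gripper": 1,"x": 0,"y": 0,"z": 0.6,"ax": 0,"ay": 0,"az": 0},{"gripper": 1,"x": 0,"y": 0,"z": 0.6,"ax": 0,"ay": 0,"az": 0},{"gripper": 1,"x": 0,"y": 0,"z": 0.3,"ax": 0,"ay": 0,"az": 0},{"gripper": 1,"x": 0,"y": 0,"z": 0,"ax": 0,"ay": 0,"az": 0}])

```text
clock: 6.02
position: [596.0, 50.6, -3.6]
ee_rot: [-0.149, 0.989, -0.0, -0.001]
contact_force: [-0.0, -0.5, 0.6]
gripper_width: -0.1
grasp_force: 0.0
```

```bash
python3 - <<'E'
from h import *
m,im,d=look("wrist",["toe_eyelet_top"])
c=im[150:310,180:380]
cv2.imwrite("pics/w5.png",cv2.resize(c,None,fx=4,fy=3.7,interpolation=cv2.INTER_CUBIC)[:,:,::-1])
for v in range(225,275,5): print(v,px2w(m,270,v,d[v,270]).round(1),d[v,270])
s=arm.read_state();print(s["position"],s["contact_force"])
E
```

```text
225 [580.7  42.1  15.1] 170.90411
230 [582.9  42.8  16.4] 170.34479
235 [586.1  43.7  15.4] 172.26631
240 [588.5  44.5  16.3] 172.23557
245 [591.6  45.4  15.6] 173.8172
250 [591.7  45.6  21.7] 168.03308
255 [587.3  44.5  37. ] 152.0641
260 [586.4  44.4  44.1] 145.0964
265 [586.8  44.6  48.1] 141.42426
270 [586.2  44.5  53.8] 135.79936
[596.908069    50.85968972  -2.52816264] [-0.07614715  0.32537519  0.23084873]
```

View pics/w5.png

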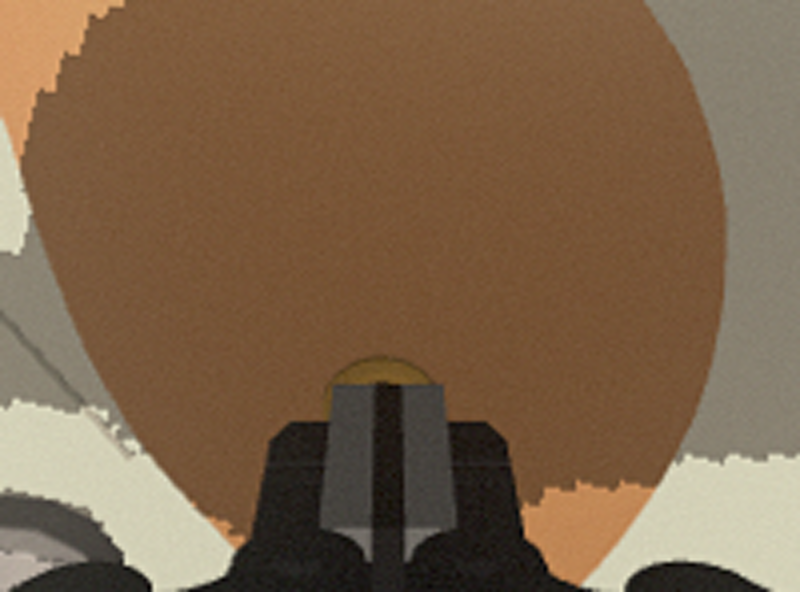

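The finger edge at row 254 is now at z ≈ 38 and covers most of the eyelet, which is centred. That leaves about 16 mm to contact.

Request:
send_rows(targets=[{"gripper": 1,"x": 0,"y": 0,"z": 0.4,"ax": 0,"ay": 0,"az": 0},{"gripper": 1,"x": 0,"y": 0,"z": 0.4,"ax": 0,"ay": 0,"az": 0},{"gripper": 1,"x": 0,"y": 0,"z": 0.2,"ax": 0,"ay": 0,"az": 0},{"gripper": 1,"x": 0,"y": 0,"z": 0.1,"ax": 0,"ay": 0,"az": 0},{"gripper": 1,"x": 0,"y": 0,"z": 0,"ax": 0,"ay": 0,"az": 0}])

```text
clock: 6.53
position: [596.8, 50.8, -13.6]
ee_rot: [-0.149, 0.989, -0.0, -0.0]
contact_force: [-0.3, -0.3, 0.9]
gripper_width: 0.2
grasp_force: 0.0
```

Request:
send_rows(targets=[{"gripper": 1,"x": 0,"y": 0,"z": 0.1,"ax": 0,"ay": 0,"az": 0},{"gripper": 1,"x": 0,"y": 0,"z": 0.1,"ax": 0,"ay": 0,"az": 0},{"gripper": 1,"x": 0,"y": 0,"z": 0,"ax": 0,"ay": 0,"az": 0}])

```text
clock: 6.78
position: [597.2, 50.9, -14.8]
ee_rot: [-0.149, 0.989, -0.0, 0.0]
contact_force: [-0.1, 0.3, 2.5]
gripper_width: -0.0
grasp_force: 1.1
```

Request:
send_rows(targets=[{"gripper": 1,"x": 0,"y": 0,"z": 0.1,"ax": 0,"ay": 0,"az": 0},{"gripper": 1,"x": 0,"y": 0,"z": 0.1,"ax": 0,"ay": 0,"az": 0},{"gripper": 1,"x": 0,"y": 0,"z": 0,"ax": 0,"ay": 0,"az": 0}])

```text
clock: 7.03
position: [597.2, 51.0, -17.0]
ee_rot: [-0.149, 0.989, 0.0, 0.0]
contact_force: [-0.7, -0.6, 3.3]
gripper_width: 0.2
grasp_force: 1.5
```

Request:
send_rows(targets=[{"gripper": 1,"x": 0,"y": 0,"z": 0.1,"ax": 0,"ay": 0,"az": 0},{"gripper": 1,"x": 0,"y": 0,"z": 0,"ax": 0,"ay": 0,"az": 0}])

```text
clock: 7.2
position: [597.2, 51.0, -18.0]
ee_rot: [-0.149, 0.989, 0.0, 0.0]
contact_force: [-0.9, 0.0, 4.9]
gripper_width: 0.2
grasp_force: 2.2
```

Request:
send_rows(targets=[{"gripper": 1,"x": 0,"y": 0,"z": 0.1,"ax": 0,"ay": 0,"az": 0},{"gripper": 1,"x": 0,"y": 0,"z": 0,"ax": 0,"ay": 0,"az": 0}])

```text
clock: 7.37
position: [597.3, 51.0, -18.4]
ee_rot: [-0.149, 0.989, -0.0, 0.0]
contact_force: [-2.5, 0.1, 8.3]
gripper_width: -0.0
grasp_force: 3.8
```

It has come up against the leather at 8.3 N, so the toe eyelet is home. I'll lift and go to the inner one.

Request:
send_rows(targets=[{"gripper": 1,"x": 0,"y": 0,"z": -0.6,"ax": 0,"ay": 0,"az": 0},{"gripper": 1,"x": 0,"y": 0,"z": -1.5,"ax": 0,"ay": 0,"az": 0},{"gripper": 1,"x": 0,"y": 0,"z": -1.0,"ax": 0,"ay": 0,"az": 0},{"gripper": 1,"x": 1.0,"y": -0.7,"z": 0,"ax": 0,"ay": 0,"az": 0},{"gripper": 1,"x": 2.0,"y": -1.3,"z": 0,"ax": 0,"ay": 0,"az": 0}])

```text
clock: 7.78
position: [575.8, 23.9, 12.3]
ee_rot: [-0.15, 0.989, 0.0, 0.002]
contact_force: [0.6, -1.6, -0.5]
gripper_width: 0.2
grasp_force: 0.0
```

Request:
send_rows(targets=[{"gripper": 1,"x": 2.2,"y": -1.4,"z": 0,"ax": 0,"ay": 0,"az": 0},{"gripper": 1,"x": 2.0,"y": -1.3,"z": 0,"ax": 0,"ay": 0,"az": 0},{"gripper": 1,"x": 1.15,"y": -0.8,"z": 0,"ax": 0,"ay": 0,"az": 0},{"gripper": 1,"x": 0,"y": 0,"z": 0,"ax": 0,"ay": 0,"az": 0},{"gripper": 1,"x": 0,"y": 0,"z": 0,"ax": 0,"ay": 0,"az": 0}])

```text
clock: 8.2
position: [533.2, -26.9, 11.8]
ee_rot: [-0.148, 0.989, -0.0, 0.0]
contact_force: [-0.2, -0.1, 1.1]
gripper_width: -0.1
grasp_force: 0.0
```

```bash
python3 - <<'E'
from h import *
m,im,d=look("wrist",["inner_eyelet_top","outer_eyelet_top","awl"])
cv2.imwrite("pics/w6.png",im[:,:,::-1])
s=arm.read_state();print(s["position"],s["contact_force"])
Rm=R.from_quat(s["ee_rot"]).as_matrix()
for q in [(533.1,-27,0),(503.5,-1.5,0)]: print((Rm.T@(q-s["position"])/10).round(2))
E
```

```text
inner_eyelet_top 0.81 [264.9 233.6  23.9  19. ] [531.3 -27.4  19.7]
outer_eyelet_top 0.94 [322.2 197.3  24.4  29.1] [503.4  -1.9  19.8]
awl 0.93 [387.3  19.3  93.4 266.5] [456.4  39.5  15.8]
awl 0.44 [ 96.5 220.5 115.6 107.1] [573.6 -92.6  17.9]
[534.26124828 -25.60568299  11.75771126] [ 0.60725117  0.65896102 -0.441351  ]
[ 0.15 -0.1   1.18]
[2.23 3.21 1.17]
```

View pics/w6.png

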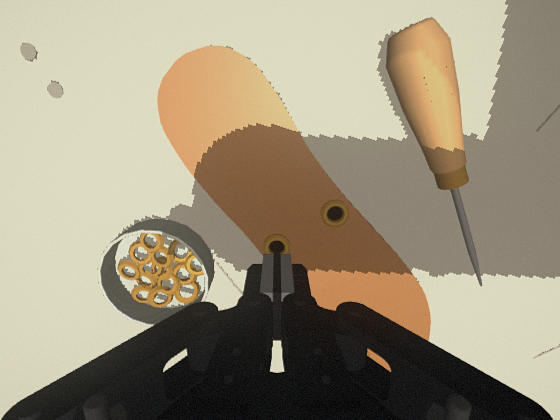

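The inner eyelet at (276,244) is partly under the fingertips and lined up in y. The outer one is at (335,213). A 1 mm correction, then down.

Request:
send_rows(targets=[{"gripper": 1,"x": 0.1,"y": -0.1,"z": 0.5,"ax": 0,"ay": 0,"az": 0},{"gripper": 1,"x": 0,"y": 0,"z": 0.7,"ax": 0,"ay": 0,"az": 0},{"gripper": 1,"x": 0,"y": 0,"z": 0.6,"ax": 0,"ay": 0,"az": 0},{"gripper": 1,"x": 0,"y": 0,"z": 0.3,"ax": 0,"ay": 0,"az": 0},{"gripper": 1,"x": 0,"y": 0,"z": 0.1,"ax": 0,"ay": 0,"az": 0}])

```text
clock: 8.82
position: [532.0, -27.5, -11.4]
ee_rot: [-0.149, 0.989, -0.0, -0.001]
contact_force: [0.2, -0.1, -0.3]
gripper_width: -0.2
grasp_force: 0.0
```

Request:
send_rows(targets=[{"gripper": 1,"x": 0,"y": 0,"z": 0.1,"ax": 0,"ay": 0,"az": 0},{"gripper": 1,"x": 0,"y": 0,"z": 0.1,"ax": 0,"ay": 0,"az": 0},{"gripper": 1,"x": 0,"y": 0,"z": 0,"ax": 0,"ay": 0,"az": 0}])

```text
clock: 9.07
position: [532.7, -27.5, -12.3]
ee_rot: [-0.149, 0.989, -0.0, -0.0]
contact_force: [0.1, 0.8, 0.1]
gripper_width: -0.5
grasp_force: 0.0
```

Request:
send_rows(targets=[{"gripper": 1,"x": 0,"y": 0,"z": 0.1,"ax": 0,"ay": 0,"az": 0},{"gripper": 1,"x": 0,"y": 0,"z": 0.1,"ax": 0,"ay": 0,"az": 0},{"gripper": 1,"x": 0,"y": 0,"z": 0,"ax": 0,"ay": 0,"az": 0}])

```text
clock: 9.32
position: [532.7, -27.5, -14.2]
ee_rot: [-0.149, 0.989, 0.0, 0.0]
contact_force: [-0.2, -0.6, 0.4]
gripper_width: -0.4
grasp_force: 0.0
```

Request:
send_rows(targets=[{"gripper": 1,"x": 0,"y": 0,"z": 0.1,"ax": 0,"ay": 0,"az": 0},{"gripper": 1,"x": 0,"y": 0,"z": 0.1,"ax": 0,"ay": 0,"az": 0},{"gripper": 1,"x": 0,"y": 0,"z": 0,"ax": 0,"ay": 0,"az": 0}])

```text
clock: 9.57
position: [532.8, -27.5, -16.0]
ee_rot: [-0.149, 0.989, -0.0, 0.0]
contact_force: [-0.3, 0.8, 2.3]
gripper_width: 0.1
grasp_force: 1.4
```

Request:
send_rows(targets=[{"gripper": 1,"x": 0,"y": 0,"z": 0.1,"ax": 0,"ay": 0,"az": 0},{"gripper": 1,"x": 0,"y": 0,"z": 0.1,"ax": 0,"ay": 0,"az": 0},{"gripper": 1,"x": 0,"y": 0,"z": 0,"ax": 0,"ay": 0,"az": 0}])

```text
clock: 9.82
position: [532.8, -27.5, -18.0]
ee_rot: [-0.149, 0.989, -0.0, 0.0]
contact_force: [-1.7, -0.1, 5.2]
gripper_width: 0.2
grasp_force: 2.3
```

Request:
send_rows(targets=[{"gripper": 1,"x": 0,"y": 0,"z": 0.1,"ax": 0,"ay": 0,"az": 0},{"gripper": 1,"x": 0,"y": 0,"z": 0,"ax": 0,"ay": 0,"az": 0}])

```text
clock: 9.98
position: [532.8, -27.5, -18.6]
ee_rot: [-0.149, 0.989, -0.0, 0.0]
contact_force: [-3.1, 0.4, 8.6]
gripper_width: -0.1
grasp_force: 4.2
```

The inner eyelet is home at 8.6 N. On to the outer one.

Request:
send_rows(targets=[{"gripper": 1,"x": 0,"y": 0,"z": -0.6,"ax": 0,"ay": 0,"az": 0},{"gripper": 1,"x": 0,"y": 0,"z": -1.4,"ax": 0,"ay": 0,"az": 0},{"gripper": 1,"x": 0,"y": 0,"z": -0.8,"ax": 0,"ay": 0,"az": 0},{"gripper": 1,"x": 0.4,"y": 0.7,"z": 0,"ax": 0,"ay": 0,"az": 0},{"gripper": 1,"x": 0.7,"y": 1.1,"z": 0,"ax": 0,"ay": 0,"az": 0}])

```text
clock: 10.4
position: [517.6, -13.3, 9.0]
ee_rot: [-0.148, 0.989, 0.0, 0.001]
contact_force: [-0.8, -0.4, 0.8]
gripper_width: 0.3
grasp_force: 0.0
```

Request:
send_rows(targets=[{"gripper": 1,"x": 0.6,"y": 1.0,"z": 0,"ax": 0,"ay": 0,"az": 0},{"gripper": 1,"x": 0.35,"y": 0.55,"z": 0,"ax": 0,"ay": 0,"az": 0},{"gripper": 1,"x": 0,"y": 0,"z": 0,"ax": 0,"ay": 0,"az": 0},{"gripper": 1,"x": 0,"y": 0,"z": 0,"ax": 0,"ay": 0,"az": 0}])

```text
clock: 10.73
position: [503.1, -1.1, 8.7]
ee_rot: [-0.149, 0.989, -0.0, -0.0]
contact_force: [0.6, 0.5, 0.1]
gripper_width: 0.4
grasp_force: 0.0
```

```bash
python3 - <<'E'
from h import *
m,im,d=look("wrist",["outer_eyelet_top","awl"])
cv2.imwrite("pics/w7.png",im[:,:,::-1])
s=arm.read_state();print(s["position"],s["contact_force"])
Rm=R.from_quat(s["ee_rot"]).as_matrix()
print((Rm.T@((503.5,-1.5,0)-s["position"])/10).round(2))
E
```

```text
outer_eyelet_top 0.61 [261.2 234.1  27.8  18.3] [500.6  -2.8  19.1]
awl 0.94 [317.2  69.7 106.2 250.5] [458.1  39.6  16.4]
awl 0.59 [206.2 266.7  25.8  22. ] [533.  -28.3  17.2]
[503.70281634  -1.52564871   8.74644055] [ 0.67107428 -0.48158258  0.39027827]
[0.02 0.01 0.87]
```

View pics/w7.png

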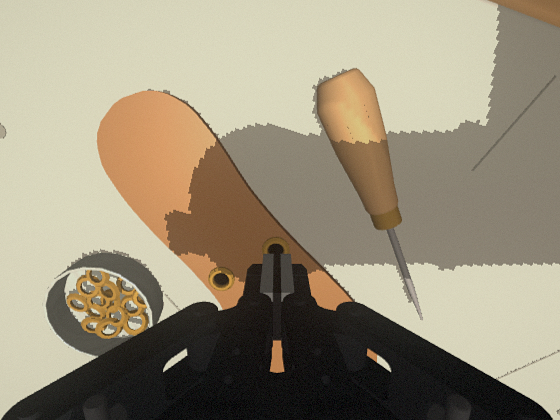

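The outer eyelet at (275,247) is under the fingertips, and the awl is clear to the right at (360,150) to (420,318). Pressing down.

Request:
send_rows(targets=[{"gripper": 1,"x": 0,"y": 0,"z": 0.5,"ax": 0,"ay": 0,"az": 0},{"gripper": 1,"x": 0,"y": 0,"z": 0.6,"ax": 0,"ay": 0,"az": 0},{"gripper": 1,"x": 0,"y": 0,"z": 0.5,"ax": 0,"ay": 0,"az": 0},{"gripper": 1,"x": 0,"y": 0,"z": 0.3,"ax": 0,"ay": 0,"az": 0},{"gripper": 1,"x": 0,"y": 0,"z": 0.1,"ax": 0,"ay": 0,"az": 0}])

```text
clock: 11.3
position: [502.7, -1.8, -12.2]
ee_rot: [-0.149, 0.989, -0.0, -0.001]
contact_force: [0.0, 0.2, -0.2]
gripper_width: 0.1
grasp_force: 0.0
```

Request:
send_rows(targets=[{"gripper": 1,"x": 0,"y": 0,"z": 0.1,"ax": 0,"ay": 0,"az": 0},{"gripper": 1,"x": 0,"y": 0,"z": 0.1,"ax": 0,"ay": 0,"az": 0},{"gripper": 1,"x": 0,"y": 0,"z": 0,"ax": 0,"ay": 0,"az": 0}])

```text
clock: 11.55
position: [503.3, -1.5, -13.3]
ee_rot: [-0.149, 0.989, -0.0, -0.0]
contact_force: [-0.2, -0.2, -0.8]
gripper_width: 0.4
grasp_force: 0.0
```

Request:
send_rows(targets=[{"gripper": 1,"x": 0,"y": 0,"z": 0.1,"ax": 0,"ay": 0,"az": 0},{"gripper": 1,"x": 0,"y": 0,"z": 0.1,"ax": 0,"ay": 0,"az": 0},{"gripper": 1,"x": 0,"y": 0,"z": 0,"ax": 0,"ay": 0,"az": 0}])

```text
clock: 11.8
position: [503.6, -1.4, -14.9]
ee_rot: [-0.149, 0.989, 0.0, 0.0]
contact_force: [-0.5, -0.5, 3.1]
gripper_width: -0.2
grasp_force: 1.1
```

Request:
send_rows(targets=[{"gripper": 1,"x": 0,"y": 0,"z": 0.1,"ax": 0,"ay": 0,"az": 0},{"gripper": 1,"x": 0,"y": 0,"z": 0.1,"ax": 0,"ay": 0,"az": 0},{"gripper": 1,"x": 0,"y": 0,"z": 0,"ax": 0,"ay": 0,"az": 0}])

```text
clock: 12.05
position: [503.5, -1.4, -17.1]
ee_rot: [-0.149, 0.989, 0.0, 0.0]
contact_force: [-0.8, -0.6, 3.0]
gripper_width: -0.2
grasp_force: 1.5
```

Request:
send_rows(targets=[{"gripper": 1,"x": 0,"y": 0,"z": 0.1,"ax": 0,"ay": 0,"az": 0},{"gripper": 1,"x": 0,"y": 0,"z": 0,"ax": 0,"ay": 0,"az": 0}])

```text
clock: 12.22
position: [503.5, -1.4, -18.0]
ee_rot: [-0.149, 0.989, -0.0, 0.0]
contact_force: [0.0, -0.2, 4.9]
gripper_width: 0.2
grasp_force: 2.3
```

Request:
send_rows(targets=[{"gripper": 1,"x": 0,"y": 0,"z": 0.1,"ax": 0,"ay": 0,"az": 0},{"gripper": 1,"x": 0,"y": 0,"z": 0,"ax": 0,"ay": 0,"az": 0}])

```text
clock: 12.38
position: [503.6, -1.4, -18.6]
ee_rot: [-0.149, 0.989, -0.0, 0.0]
contact_force: [-2.5, 0.6, 8.1]
gripper_width: 0.0
grasp_force: 4.3
```

All three came up against the leather at the same height. I'll lift off and check.

Request:
send_rows(targets=[{"gripper": 1,"x": 0,"y": 0,"z": -0.6,"ax": 0,"ay": 0,"az": 0},{"gripper": 1,"x": 0,"y": 0,"z": -2.5,"ax": 0,"ay": 0,"az": 0},{"gripper": 1,"x": 0,"y": 0,"z": -3.5,"ax": 0,"ay": 0,"az": 0},{"gripper": 1,"x": 0,"y": 0,"z": -3.5,"ax": 0,"ay": 0,"az": 0},{"gripper": 1,"x": 0,"y": 0,"z": -2,"ax": 0,"ay": 0,"az": 0}])

```text
clock: 12.8
position: [504.6, -1.3, 105.2]
ee_rot: [-0.149, 0.989, 0.0, 0.002]
contact_force: [1.3, 0.7, -0.6]
gripper_width: -0.4
grasp_force: 0.0
```

Request:
send_rows(targets=[{"gripper": 1,"x": -2,"y": 0,"z": -1.5,"ax": 0,"ay": 0,"az": 0},{"gripper": 1,"x": -2,"y": 0,"z": 0,"ax": 0,"ay": 0,"az": 0},{"gripper": 1,"x": 0,"y": 0,"z": 0,"ax": 0,"ay": 0,"az": 0},{"gripper": 1,"x": 0,"y": 0,"z": 0,"ax": 0,"ay": 0,"az": 0}])

```text
clock: 13.13
position: [541.4, 10.5, 116.3]
ee_rot: [-0.149, 0.989, 0.0, -0.0]
contact_force: [0.1, 0.9, -0.5]
gripper_width: 0.1
grasp_force: 0.0
```

```bash
python3 - <<'E'
from h import *
m,im,d=look("wrist",["toe_eyelet_top","inner_eyelet_top","outer_eyelet_top","tin","awl","sole"])
M=np.array(m["cam_to_world"])
vv,uu=np.mgrid[:420,:560]; W=np.stack([(uu-m["cx"])/m["fx"]*d,(vv-m["cy"])/m["fy"]*d,d,np.ones_like(d)],-1)@M.T
for x,y in [(597,50),(533,-27),(503.5,-1.5)]:
    r=np.hypot(W[...,0]-x,W[...,1]-y); f=W[...,2][(r>4.5)&(r<7.5)]; l=W[...,2][(r>11)&(r<15)]; l=l[l>12]
    print(len(f),np.median(f)-np.median(l))
s=arm.read_state();print(s["clock"],s["position"],s["contact_force"])
E
```

```text
toe_eyelet_top 0.48 [295.5 254.4  10.   14.4] [595.9  51.5  19.1]
inner_eyelet_top 0.63 [159.   43.3 189.1 254. ] [524.  -16.   17.1]
inner_eyelet_top 0.61 [233.  169.1  13.7  17.4] [534.1 -25.8  17.3]
outer_eyelet_top 0.78 [269.4 143.4  14.3  19.8] [503.7  -1.   17.5]
tin 0.7 [118.5 161.7  80.   73.5] [574.4 -91.5  16.8]
tin 0.6 [235.3 168.2   6.5  17.8] [534.  -27.1  16.7]
awl 0.94 [301.8  27.3  72.3 168. ] [455.2  38.5  13.7]
sole 0.76 [157.2  44.7 189.4 254.4] [525.8 -17.   17.4]
81 2.107073641900655
553 -18.218026817873977
163 2.2689398661590303
13.4833 [540.9640731   10.09734653 116.60161407] [ 0.39696768 -0.39834469 -0.17016018]
```

```bash
python3 -c "
from bench import arm
print(arm.job_done())"
```

```text
the job is handed in; nothing more can be done
None
```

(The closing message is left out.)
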